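# Free the background plate from under the well plates and fit it in the light base

## Robot

A 6-joint arm with a two-finger parallel gripper is mounted at the origin on the work surface. World frame = base frame: x ahead of the robot, y to its left, z up, the work surface at z = 0. Lengths are in mm, angles in rad, forces in N, time in s.
With the tool pointing down it reaches from about 300 to 875 mm from the base axis. Payload 6.4 kg.
Tool frame: the origin (TCP) lies midway between the tips of the shut fingers; the grasp point (between the pads) lies 19 mm behind it; x points along the fingers, z is the direction in which the jaws open and shut, and the axes are right-handed (so a half turn about x gives the same grasp; the last joint's range is limited). The gripper opens to 85 mm and grips with 20 to 120 N. Pads are 22 mm wide; open, the fingers measure 114 mm over their backs; the gripper's body (76 mm by 85 mm) begins 54 mm behind the grasp point. The pads swing forward as they close: fully open they stand 13 mm farther back than shut.
Start: joints at [1.099, 0.181, 1.607, -0, 1.354, -0.206], TCP at [151.029, 554.825, 231.288] pointing down, gripper open.
Joint ranges: [-2.99, 2.99], [-0.89, 2.07], [0.3, 2.58], [-1.14, 4.28], [0, 2.63], [-3.12, 3.12]. Speed limits (rad/s): [2.57, 2.57, 3.01, 3.14, 3.14, 3.14].

## Interface

Orientations are given as [roll, pitch, yaw] about the fixed x, y, z axes, in that order (R = Rz(yaw) Ry(pitch) Rx(roll)).
In Python, from workcell import env gives the robot as it stands.
- The arm moves only by the tool jog_arm, never from a script. Its arguments are lists of equal length, an entry for each row: "xyz": the shift along the tool's x, y, z in units of 30 mm (1.0 is 30 mm), a list of three; "roll": the turn about the tool's x in units of 5 degrees (1.0 is 5 degrees). In form: {"xyz": [[x, y, z], ...], "roll": [roll, ...]}. A call has 1 to 12 rows; each row shifts and turns the pose as measured when the row begins, along the tool's axes as they then stand; what a row does not reach is not made up. A row lasts 1/8 s, in which the tool goes at most 62.5 mm and 10.7 degrees, less where a joint would pass 70% of its speed; a pose out of reach is approached as far as the arm can. A call is refused whole if a number of a shift passes 1 or a number of a turn 1, either way. A call with a gripper value outside its range is refused whole. "jaw" is the closure, from -1 (fully open) to 1 (shut), so that 0 is half open, set as the call begins (left out, the last holds). The fingers move at their own pace and stop on an object; the grip force is fixed at half the most. Time passes only in rows, so rows that do not move let the fingers close. It gives the time, the measured TCP pose, the force and the opening at its end, in the units of the state.
- env.observe(): the state, without advancing time (a new reading comes with each control period).
- env.grab_frame(name): name is "scene" or "top" or "wrist"; returns the picture (384x512x3 uint8, red, green, blue); there is no depth.
- env.get_calibration(name): a dict with "vertical_fov" (degrees; the focal length in pixels is half the picture's height over the tangent of half this angle, whatever the lens; pixels are square), "cx", "cy" (the principal point, pixels), "view" (4x4, takes a point from world to camera coordinates). Camera axes: x right, y down, z forward; pixel columns grow to the right and rows downward; lengths in mm; the calibration is good to about 2 mm. A picture is of the moment at which its call begins: read the wrist's pose just before it. get_calibration takes no time and is no camera call; for the wrist camera it gives the pose at the moment of the call.
- env.finish_job(): hands the job in, once; it reports no verdict.
The state is a dict: "t": time; "joint_positions": joint angles; "joint_velocities": joint speeds; "tau": joint torques, N m; "ee_pos": TCP position; "orientation": TCP orientation; "force": force on the tool from outside, world axes, zero at the start; "ft_torque": the same for the moment, N m; "width": finger opening in mm.
Only numpy, scipy, OpenCV 4.12 (cv2) and the standard library are available. Lean on these libraries where they do the work, as an engineer would, in place of code of your own. Each camera call takes 0.05 s, during which the arm holds its last target.

## Task

The black background plate has ended up in the blue tray underneath the stack of well plates. Draw it out from under them, leaving the three well plates stacked upright in the tray, then slide it along the bench and over the bevelled rim of the light base so that it drops in and lies flat in the recess. Keep the plate low all the way (slide it, do not pick it up and carry it), do not take the stack apart, and leave the bottle, the tip box and the petri dish where they are.

Things in the scene. Friction and masses are not known exactly. Their poses are not given: they have to be found in the camera images.
- plate_tray: Blue open tray fixed to the bench at the robot's left, 102 mm (own x) by 144 mm (own y). Origin: centre of its underside. Floor 3 mm thick; walls 4 mm thick, tops 20 mm above the bench; inside 94 mm (x) by 136 mm (y). Its notched front wall faces its own -x, roughly world -y (the robot's right).
- notch (a point): Middle of the notch in the tray's front wall, on the wall's outer face (tray x = -51 mm), at floor level, 3 mm above the bench. Axes as the tray. The notch is 98 mm wide, cut down to the tray floor; the 18 mm stubs of wall left at its sides hold the well plates back while the black plate is drawn out along the tray's -x.
- black_plate: Matt black rigid plate, 180 mm (own x) by 90 mm (own y) by 8 mm, about 0.15 kg, loose. Origin: centre of its underside. It starts on the tray floor under the stack, nearly parallel to the tray, its -x end sticking out about 85 mm through the notch, 3 mm above the bench. A through slot for the fingers, 26 mm (x) by 60 mm (y), lies near that end.
- slot (a point): Centre of the black plate's finger slot, on its top face: 63 mm from the plate's origin towards its -x end, 8 mm above its underside. Axes as the plate. Round the slot are left a 14 mm wide web at the end edge and 15 mm at each side.
- rear_edge (a point): Middle of the black plate's other (+x) end edge, which starts under the stack: 90 mm from the plate's origin, half way up its thickness (4 mm). Axes as the plate.
- wellplate_low: Lowest of three loose, lidded white well plates, each 85.5 mm (own x) by 127.8 mm (own y) by 20 mm, about 0.1 kg. Origin: centre of its underside. It rests on the black plate, overhanging it 19 mm at each side, 11 mm above the bench, and comes down 8 mm to the tray floor when the plate is gone.
- wellplate_mid: Middle well plate of the stack, same size, resting loosely on the lowest. Origin: centre of its underside.
- wellplate_top: Top well plate of the stack, same size, its top 71 mm above the bench at the start. Origin: centre of its underside.
- light_base: Slim grey LED light base with a white sunken window, fixed to the bench in front of the robot and to its right, 268 mm (own x) by 182 mm (own y), 10 mm high, long axis roughly along world y, +x end towards the tray. Origin: centre of its underside. Its recess, 192 mm (x) by 106 mm (y), takes the black plate either way round, flush with the rim.
- recess (a point): Centre of the recess floor, 2 mm above the bench. Axes as the light base. Distances from here along x: recess wall 96 mm, outer edge of the rim's flat crest 104 mm, foot of the bevel 134 mm; along y: 53, 61 and 91 mm.
- rim (a point): Middle of the rim's flat crest (8 mm wide, 10 mm above the bench) at the light base's +x end, 100 mm from its origin. Axes as the light base. Outside the crest a plain bevel falls to the bench over 30 mm (18 degrees), the same on all four sides; the edge of a plate pushed along the bench rides up it.
- bottle: Bystander: loose capped amber bottle, 60 mm diameter, 135 mm tall, beyond the work. Origin: centre of its underside. Leave it.
- tip_box: Bystander: loose orange pipette-tip box with a clear lid, 86 x 122 x 62 mm, beyond the work. Origin: centre of its underside. Leave it.
- petri_dish: Bystander: loose flat clear lidded dish, 93 mm diameter, 15 mm tall, to the right of the light base. Origin: centre of its underside. Leave it.
Not all that is in view belongs to the job. Leave any green or purple look-alike of the plate_tray alone.

How it is judged:
By the outcome, as a careful person would: the job done as asked, in the order asked, and still so for the second after the job is handed in, with the robot touching nothing.
It also fails if it takes over 72 s, if anything falls off the work surface, if the arm or the gripper's body presses on something with over 40 N, if the wrist force passes 120 N, or if a joint passes its speed limit or range.

## Working session

There is one attempt and no reset: what is moved stays moved. The work goes in short steps, Python scripts to look and compute and a tool call to move; the robot and the scene stay as the last step left them, time stands still between calls to the robot, and variables do not carry over. Pictures are saved under pics/ and viewed, and the job is handed in when it is done.

Besides the shell and the picture viewer there is one more tool, called after "Call:" as name(argument=value, ...) on one line, values as JSON. jog_arm: Moves the arm, as the interface text tells. Its arguments: {"type":"object","properties":{"xyz":{"type":"array"},"roll":{"type":"array"},"jaw":{"type":"number"}},"required":["xyz","roll"]}

```bash
mkdir -p pics; ls
python3 - <<'E'
from workcell import env
import cv2
print(env.observe())
for n in("scene","top","wrist"):
    c=env.get_calibration(n);print(n,c)
    cv2.imwrite(f"pics/{n}0.png",env.grab_frame(n)[:,:,::-1])
E
```

```text
pics
{'t': 0.0, 'joint_positions': array([ 1.09871114e+00,  1.81529634e-01,  1.60797710e+00, -1.35604190e-05,
        1.35380282e+00, -2.06303555e-01]), 'joint_velocities': array([ 0.00134344, -0.00146567, -0.00054592, -0.00105149,  0.00066825,
       -0.00222861]), 'tau': array([ 2.29864439e-03, -4.44863820e+01, -3.51346529e+01, -5.36883954e-05,
        8.88470036e-03, -5.28546593e-05]), 'ee_pos': array([150.77088899, 554.32382124, 230.4055039 ]), 'orientation': array([ 2.94299899,  1.56907937, -2.03516869]), 'force': array([-0.35780976, -0.0031997 , -1.42967859]), 'ft_torque': array([-0.01072112, -0.00071921,  0.01073092]), 'width': 85.13564324381521}
scene {'vertical_fov': 44.05086073822642, 'cx': 256.1838137521195, 'cy': 194.24324840490323, 'view': array([[-5.48259989e-01,  8.36010762e-01, -2.22932820e-02,
         2.35826950e+02],
       [ 5.70537492e-01,  3.54405152e-01, -7.40867032e-01,
        -3.04995180e+02],
       [-6.11471957e-01, -4.18906904e-01, -6.71281648e-01,
         1.75418551e+03],
       [ 0.00000000e+00,  0.00000000e+00,  0.00000000e+00,
         1.00000000e+00
[... 190 characters left out ...]
       [-9.78633834e-01,  2.75163343e-02, -2.03761307e-01,
         5.52120960e+02],
       [ 2.03823822e-01, -5.43171885e-04, -9.79007433e-01,
         1.46950036e+03],
       [ 0.00000000e+00,  0.00000000e+00,  0.00000000e+00,
         1.00000000e+00]])}
wrist {'vertical_fov': 61.532966704369876, 'cx': 255.31311017893051, 'cy': 190.5556392739481, 'view': array([[ 2.64045344e-01,  9.64505564e-01, -3.01210506e-03,
        -5.73669480e+02],
       [ 9.27079986e-01, -2.52935601e-01,  2.76669988e-01,
        -3.57246474e+01],
       [ 2.66087874e-01, -7.58458844e-02, -9.60960272e-01,
         3.80115912e+02],
       [ 0.00000000e+00,  0.00000000e+00,  0.00000000e+00,
         1.00000000e+00]])}
```

View pics/scene0.png

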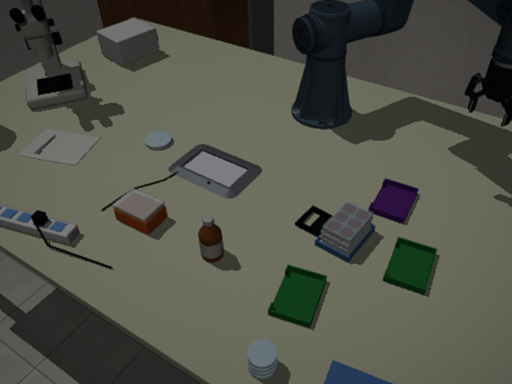

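View pics/top0.png

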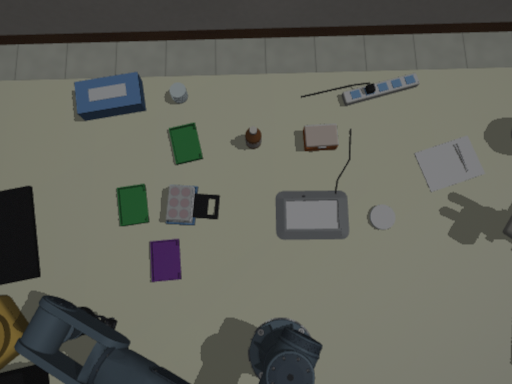

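View pics/wrist0.png

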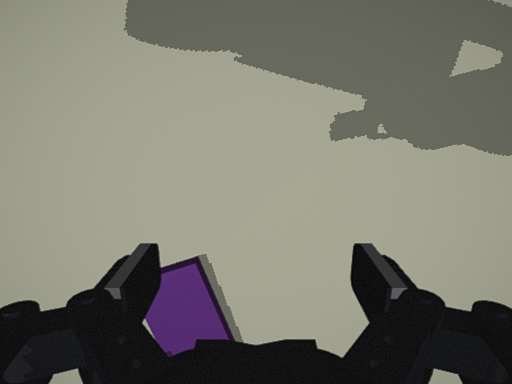

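The top view shows the blue tray with white stack at about (182,204). The black plate end with its slot sticks out at (207,206), and the light base is at (312,215). The green (185,143), (133,205) and purple (166,260) trays are look-alikes. The black object at (15,235) is far larger than the plate and not in a tray. I'll zoom in to confirm and measure.

```bash
cat > h.py <<'E'
import numpy as np,cv2
def ray(c,uv,z):
    V=c["view"];R=V[:3,:3];t=V[:3,3];f=192/np.tan(np.radians(c["vertical_fov"])/2)
    uv=np.atleast_2d(np.array(uv,float))
    d=np.c_[(uv[:,0]-c["cx"])/f,(uv[:,1]-c["cy"])/f,np.ones(len(uv))]@R
    o=-R.T@t
    return o+d*((z-o[2])/d[:,2])[:,None]
def proj(c,P):
    V=c["view"];f=192/np.tan(np.radians(c["vertical_fov"])/2)
    p=np.atleast_2d(P)@V[:3,:3].T+V[:3,3]
    return np.c_[p[:,0]/p[:,2]*f+c["cx"],p[:,1]/p[:,2]*f+c["cy"]]
E
python3 - <<'E'
import cv2,numpy as np
im=cv2.imread("pics/top0.png")
a=cv2.resize(im[165:250,150:400],None,fx=3.2,fy=3.2,interpolation=cv2.INTER_CUBIC)
s=cv2.imread("pics/scene0.png")
b=cv2.resize(s[140:270,150:400],None,fx=3.2,fy=3.2,interpolation=cv2.INTER_CUBIC)
cv2.imwrite("pics/crop1.png",a);cv2.imwrite("pics/crop2.png",b)
E
python3 - <<'E'
from workcell import env
from h import *
c=env.get_calibration("top")
im=cv2.imread("pics/top0.png");hsv=cv2.cvtColor(im,cv2.COLOR_BGR2HSV)
def show(n,m,roi,z):
    M=np.zeros_like(m);x0,y0,x1,y1=roi;M[y0:y1,x0:x1]=m[y0:y1,x0:x1]
    k,_=cv2.findContours(M,cv2.RETR_EXTERNAL,cv2.CHAIN_APPROX_NONE)
    k=max(k,key=cv2.contourArea)
    P=ray(c,k[:,0],z)[:,:2].astype(np.float32)
    r=cv2.minAreaRect(P);print(n,r,cv2.minAreaRect(k))
v=hsv[:,:,2].astype(int);s=hsv[:,:,1]
print(im[215,255:370:4].tolist())
print(im[206,150:225:3].tolist())
show("black",((v<45)*255).astype(np.uint8),(190,185,230,230),11)
show("tray",(((hsv[:,:,0]>95)&(hsv[:,:,0]<125)&(s>100))*255).astype(np.uint8),(155,175,205,235),20)
show("window",((v>150)&(s<25)).astype(np.uint8)*255,(270,190,352,240),2)
E
```

```text
[[110, 125, 124], [110, 125, 124], [110, 124, 124], [110, 124, 124], [110, 125, 124], [100, 111, 111], [71, 69, 67], [74, 72, 70], [127, 125, 124], [127, 125, 125], [127, 125, 125], [127, 125, 124], [127, 125, 125], [127, 125, 125], [127, 125, 125], [127, 125, 125], [127, 125, 124], [127, 125, 125], [127, 125, 124], [127, 125, 125], [127, 125, 124], [86, 84, 83], [86, 84, 82], [88, 87, 85], [110, 125, 124], [111, 125, 125], [111, 125, 125], [110, 125, 124], [70, 79, 78]]
[[109, 124, 123], [110, 124, 124], [110, 124, 123], [110, 124, 123], [70, 79, 79], [70, 79, 79], [108, 108, 106], [100, 99, 99], [94, 92, 99], [105, 104, 103], [104, 104, 104], [93, 91, 100], [95, 92, 100], [107, 107, 105], [100, 99, 98], [18, 17, 17], [19, 18, 18], [20, 18, 18], [20, 19, 19], [39, 42, 42], [110, 124, 124], [105, 119, 118], [21, 20, 20], [93, 105, 105], [110, 125, 124]]
black ((516.3695068359375, 256.55621337890625), (89.7743148803711, 87.27235412597656), 84.75021362304688) ((205.6310577392578, 205.92759704589844), (24.332326889038086, 23.50187110900879), 4.763641834259033)
tray ((463.8290710449219, 347.2525329589844), (98.07913970947266, 25.65017318725586), 88.41207885742188) ((180.5, 220.5), (7.0, 27.0), 90.0)Traceback (most recent call last):
  File "<stdin>", line 16, in <module>
  File "<stdin>", line 8, in show
ValueError: max() iterable argument is empty
```

View pics/crop1.png

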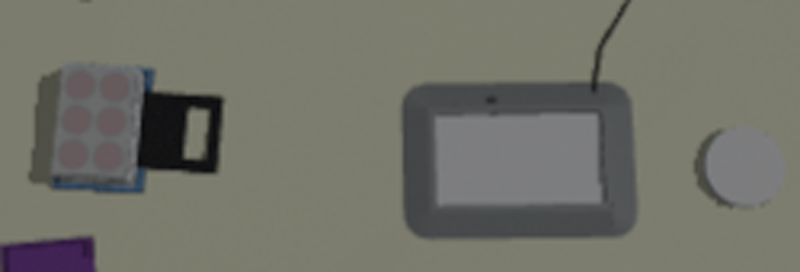

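View pics/crop2.png

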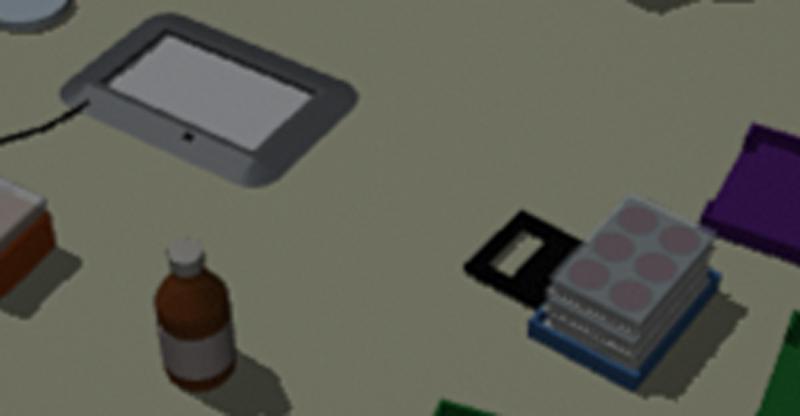

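The crop confirms the target: the blue tray has the only three-plate stack, and the slotted black plate comes out of it towards the light base. Next I'll measure roughly.

```bash
cat >> h.py <<'E'
from scipy.spatial.transform import Rotation
def tool(s): return Rotation.from_euler('xyz',s["orientation"]).as_matrix()
def rect(c,m,roi,z,n=""):
    M=np.zeros_like(m);x0,y0,x1,y1=roi;M[y0:y1,x0:x1]=m[y0:y1,x0:x1]
    k,_=cv2.findContours(M,cv2.RETR_EXTERNAL,cv2.CHAIN_APPROX_NONE)
    k=max(k,key=cv2.contourArea)
    r=cv2.minAreaRect(ray(c,k[:,0],z)[:,:2].astype(np.float32));print(n,np.round(r[0],1),np.round(r[1],1),round(r[2],2));return r
E
python3 - <<'E'
from workcell import env
from h import *
c=env.get_calibration("top");s=env.observe();print("tool axes cols\n",tool(s).round(3))
im=cv2.imread("pics/top0.png").astype(int)
b,g,r=im[:,:,0],im[:,:,1],im[:,:,2];U=lambda m:m.astype(np.uint8)*255
rect(c,U((b>=g)&(b>115)),(275,195,350,236),2,"window")
rect(c,U((b>=g-1)&(abs(b-r)<15)),(265,180,360,245),0,"base foot")
rect(c,U((b<60)),(194,185,225,225),11,"black")
m=U((b>60));k=m[196:216,206:216];print(k)
m2=np.zeros_like(m);m2[196:217,205:217]=m[196:217,205:217]
n,l,st,ce=cv2.connectedComponentsWithStats(m2);print(st)
i=[j for j in range(1,n) if l[206,211]==j][0]
rect(c,U(l==i),(200,190,230,220),7,"slot")
E
```

```text
tool axes cols
 [[-0.001 -0.965  0.263]
 [-0.001  0.263  0.965]
 [-1.     0.    -0.001]]
window [ 475.6 -132.1] [186.2 100.6] 88.41
base foot [ 476.6 -133.3] [264.  175.3] 88.42
black [517.5 256.3] [92.1 89.6] 83.98
[[  0   0   0   0   0   0   0   0   0   0]
 [  0   0   0   0   0   0   0   0   0   0]
 [  0   0   0   0   0   0   0   0   0   0]
 [  0   0   0 255 255 255 255 255 255   0]
 [  0   0   0 255 255 255 255 255 255 255]
 [  0   0 255 255 255 255 255 255 255   0]
 [  0   0 255 255 255 255 255 255 255   0]
 [  0   0 255 255 255 255 255 255 255   0]
 [  0   0 255 255 255 255 255 255 255   0]
 [  0   0 255 255 255 255 255 255 255   0]
 [  0   0 255 255 255 255 255 255 255   0]
 [  0   0 255 255 255 255 255 255 255   0]
 [  0   0 255 255 255 255 255 255 255   0]
 [  0   0 255 255 255 255 255 255 255   0]
 [  0 255 255 255 255 255 255 255 255   0]
 [  0 255 255 255 255 255 255 255   0   0]
 [  0 255 255 255 255 255 255 255   0   0]
 [  0 255 255 255 255 255 255 255   0   0]
 [  0   0 255 255 255 255 255   0   0   0]
 [  0   0   0   0   0   0   0   0   0   0]]
[[     0      0    512    384 196498]
 [   207    199      9     16    110]]
slot [514.8 237.7] [25.7 57.7] 83.88
```

Call:
jog_arm(xyz=[[0, 0, 0], [0, 0, 0], [0, 0, 0], [0, 0, 0], [0, 0, 0], [0, 0, 0], [0, 0, 0], [0, 0, 0], [0, 0, 0], [0, 0, 0], [0, 0, 0], [0, 0, 0]], roll=[1, 1, 1, 1, 1, 1, 1, 1, 1, 1, 1, 1], jaw=0.2)

```text
t: 1.65
ee_pos: [149.4, 551.6, 225.6]
orientation: [-2.267, 1.56, -2.044]
force: [0.6, -0.0, 0.0]
width: 34.0
```

Run:
```python
from workcell import env
from h import *
s=env.observe();T=tool(s);print(s['t'],s['ee_pos'],s['width'],s['joint_positions'].round(2));print(T.round(3))
```

```text
1.65 [149.38527334 551.60675437 225.63956305] 34.03208728413143 [1.1  0.19 1.61 0.   1.35 0.88]
[[-0.005 -0.221  0.975]
 [-0.01   0.975  0.221]
 [-1.    -0.008 -0.007]]
```

Call:
jog_arm(xyz=[[0, 0, 0], [0, 0, 0], [0, 0, 0], [0, 0, 0], [0, -0.78, 0.95], [0, -0.78, 0.95], [0, -0.78, 0.95], [0, -0.78, 0.95], [0, -0.78, 0.95], [0, -0.78, 0.95], [0, -0.78, 0.95], [0, -0.78, 0.95]], roll=[0.92, 0.92, 0.92, 0.92, 0, 0, 0, 0, 0, 0, 0, 0], jaw=0.43)

```text
t: 3.15
ee_pos: [358.4, 334.0, 223.1]
orientation: [-2.006, 1.554, -2.11]
force: [-0.3, 0.2, 0.6]
width: 24.3
```

```bash
cat > st.py <<'E'
from workcell import env
from h import *
import sys
def st(goal=None,ang=None):
    s=env.observe();T=tool(s)
    print("t %.2f"%s['t'],s['ee_pos'].round(1),"w %.1f"%s['width'],"F",s['force'].round(1),"zang %.2f"%np.degrees(np.arctan2(T[1,2],T[0,2])),"tilt",T[2,1:].round(4),"v",abs(s['joint_velocities']).max().round(3))
    if goal is not None: print("shift units",(T.T@(np.array(goal)-s['ee_pos'])/30).round(2))
    return s,T
E
python3 - <<'E'
from st import *
st([510,188,140])
E
```

```text
t 3.15 [358.4 334.  223.1] w 24.3 F [-0.3  0.2  0.6] zang -5.99 tilt [-0.0156 -0.0072] v 0.617
shift units [ 2.8  -4.27  5.56]
```

Call:
jog_arm(xyz=[[0.4, -0.68, 0.9], [0.4, -0.68, 0.9], [0.4, -0.68, 0.9], [0.4, -0.68, 0.9], [0.4, -0.68, 0.9], [0.4, -0.6, 0.8], [0, 0, 0]], roll=[0, 0, 0, 0, 0, 0, 0])

```text
t: 4.03
ee_pos: [508.2, 189.9, 148.6]
orientation: [-2.075, 1.553, -2.183]
force: [-0.2, -0.3, -0.7]
width: 24.4
```

Run:
```python
from st import *
st([510,188,140])
print(env.get_calibration("wrist")["view"].round(4).tolist())
cv2.imwrite("pics/w1.png",env.grab_frame("wrist")[:,:,::-1])
```

```text
t 4.03 [508.2 189.9 148.6] w 24.4 F [-0.2 -0.3 -0.7] zang -6.21 tilt [-0.0153 -0.0085] v 0.022
shift units [ 0.29 -0.05  0.07]
[[0.9939, -0.1096, -0.0087, -483.3151], [-0.1022, -0.9506, 0.2931, 216.7609], [-0.0404, -0.2904, -0.956, 374.6744], [0.0, 0.0, 0.0, 1.0]]
```

View pics/w1.png

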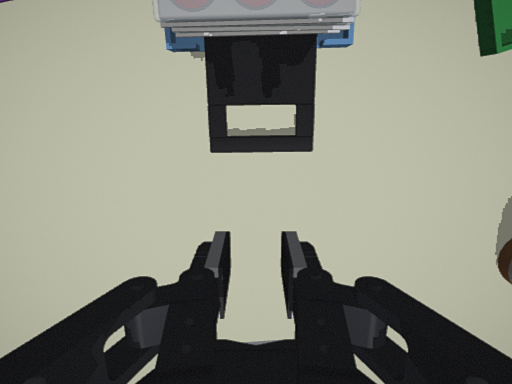

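The wrist view shows the plate's end at rows 36–152 and the slot at columns 227–296, rows 104–136. The blue stubs of the tray front are at row ~48. I'll measure these.

Run:
```python
from st import *
s,T=st()
c=env.get_calibration("wrist");im=cv2.imread("pics/w1.png")
v=im.max(2);m=(v<70).astype(np.uint8)*255
M=np.zeros_like(m);M[60:165,180:340]=m[60:165,180:340]
k,h=cv2.findContours(M,cv2.RETR_CCOMP,cv2.CHAIN_APPROX_NONE)
for kk in k:
    if cv2.contourArea(kk)>500:
        P=ray(c,kk[:,0],11)[:,:2]
        # drop rows clipped at row 60
        r=cv2.minAreaRect(P.astype(np.float32));print(np.round(r[0],1),np.round(r[1],1),round(r[2],2),cv2.boundingRect(kk))
# edges
def line(px,z):
    P=ray(c,px,z)[:,:2];vx,vy,x0,y0=cv2.fitLine(P.astype(np.float32),cv2.DIST_HUBER,0,.01,.01).ravel();return np.degrees(np.arctan2(vy,vx)),(x0,y0)
end=[(u,max(r for r in range(120,165) if m[r,u])+.5) for u in range(218,306,4)]
L=[(min(u for u in range(190,260) if m[r,u])-.5,r) for r in range(65,148,4)]
R=[(max(u for u in range(260,335) if m[r,u])+.5,r) for r in range(65,148,4)]
print("end",line(end,3+8),line(end,3));print("L",line(L,11));print("R",line(R,11))
b=im.astype(int);bl=(b[:,:,0]>b[:,:,2]*1.5)&(b[:,:,0]>60)
for rng in((168,200),(322,352)):
    f=[(u,max([r for r in range(20,70) if bl[r,u]],default=-1)+.5) for u in range(*rng,3)];print(f[:12]); print("tray",line([p for p in f if p[1]>30],0))
print("fingertips",ray(c,[(222,232),(290,232)],150))
print(proj(c,np.array([s['ee_pos']])))
```

```text
t 4.08 [507.7 190.7 149.1] w 24.5 F [0.1 0.1 0.2] zang -6.16 tilt [-0.0149 -0.0083] v 0.028
[517.7 250.1] [74.2 89.4] 83.84 (206, 60, 110, 92)
[516.6 239.7] [27.3 60.6] 84.8 (225, 103, 72, 34)
end (np.float32(-6.156351), (np.float32(509.14084), np.float32(213.30261))) (np.float32(-6.1563435), (np.float32(502.46796), np.float32(212.58699)))
L (np.float32(84.27428), (np.float32(473.45493), np.float32(255.24568)))
R (np.float32(84.87508), (np.float32(561.77606), np.float32(244.44061)))
[(168, 49.5), (171, 50.5), (174, 51.5), (177, 50.5), (180, 50.5), (183, 48.5), (186, 48.5), (189, 48.5), (192, 48.5), (195, 48.5), (198, 49.5)]
tray (np.float32(-1.3838807), (np.float32(457.0882), np.float32(303.17767)))
[(322, 46.5), (325, 46.5), (328, 46.5), (331, 46.5), (334, 46.5), (337, 46.5), (340, 46.5), (343, 46.5), (346, 46.5), (349, 44.5)]
tray (np.float32(-4.393157), (np.float32(584.5248), np.float32(291.565)))
fingertips [[493.16123341 201.08686448 150.        ]
 [525.33183859 197.69356288 150.        ]]
[[254.7847039  247.77600032]]
```

Run:
```python
from st import *
st([516.6,239.7,35])
```

```text
t 4.08 [507.7 190.7 149.1] w 24.5 F [0.1 0.1 0.2] zang -6.16 tilt [-0.0149 -0.0083] v 0.028
shift units [3.78 1.71 0.15]
```

Call:
jog_arm(xyz=[[0.6, 0.35, 0.03], [0.6, 0.35, 0.03], [0.6, 0.35, 0.03], [0.6, 0.35, 0.03], [0.6, 0.35, 0.03], [0.5, 0, 0], [0, 0, 0]], roll=[0, 0, 0, 0, 0, 0, 0])

```text
t: 4.95
ee_pos: [511.0, 250.1, 33.9]
orientation: [-2.269, 1.551, -2.368]
force: [0.2, 0.4, 0.5]
width: 24.4
```

Run:
```python
from st import *
st([516.6,239.7,4])
cv2.imwrite("pics/w2.png",env.grab_frame("wrist")[:,:,::-1])
```

```text
t 4.95 [511.  250.1  33.9] w 24.4 F [0.2 0.4 0.5] zang -5.68 tilt [-0.0153 -0.0128] v 0.017
shift units [ 1.   -0.31  0.23]
```

View pics/w2.png

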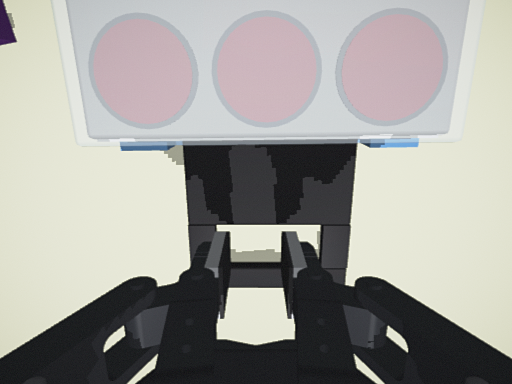

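Call:
jog_arm(xyz=[[0, -0.2, 0.15], [0.1, -0.13, 0.1], [0.1, 0, 0], [0, 0, 0]], roll=[0, 0, 0, 0])

```text
t: 5.5
ee_pos: [520.6, 238.1, 30.8]
orientation: [-2.069, 1.555, -2.17]
force: [0.1, 0.7, 0.5]
width: 24.5
```

Run:
```python
from st import *
s,T=st([516.6,239.7,4])
c=env.get_calibration("wrist")
im=env.grab_frame("wrist")[:,:,::-1].copy()
# predicted slot
a=np.radians(84.2);X=np.array([np.cos(a),np.sin(a)]);Y=np.array([-X[1],X[0]]);o=np.array([516.6,239.7])
P=[np.r_[o+X*13*i+Y*30*j,11] for i,j in((1,1),(1,-1),(-1,-1),(-1,1))]
cv2.polylines(im,[proj(c,P).astype(int)],1,(0,255,0),1)
cv2.imwrite("pics/w3.png",cv2.resize(im[130:384,130:390],None,fx=2.3,fy=2.3))
```

```text
t 5.50 [520.6 238.1  30.8] w 24.5 F [0.1 0.7 0.5] zang -5.78 tilt [-0.0135 -0.0073] v 0.008
shift units [ 0.89  0.05 -0.13]
```

View pics/w3.png

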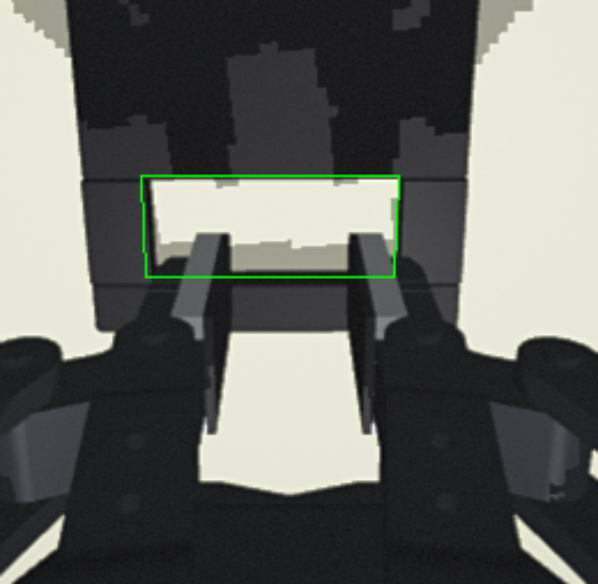

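Call:
jog_arm(xyz=[[0.1, 0, -0.08], [0.2, 0, -0.03], [0.2, 0.02, 0], [0.1, 0, 0], [0, 0, 0]], roll=[0, 0, 0, 0, 0])

```text
t: 6.18
ee_pos: [516.5, 239.1, 11.4]
orientation: [-2.092, 1.555, -2.192]
force: [-0.1, -0.1, 0.6]
width: 24.2
```

```bash
cat > look.py <<'E'
from st import *
def slotview(fn,o,ang,ztop=11,goal=None):
    s,T=st(goal)
    c=env.get_calibration("wrist");im=env.grab_frame("wrist")[:,:,::-1].copy()
    a=np.radians(ang);X=np.array([np.cos(a),np.sin(a)]);Y=np.array([-X[1],X[0]]);o=np.array(o)
    P=[np.r_[o+X*13*i+Y*30*j,ztop] for i,j in((1,1),(1,-1),(-1,-1),(-1,1))]
    cv2.polylines(im,[proj(c,P).astype(int)],1,(0,255,0),1)
    cv2.imwrite(fn,cv2.resize(im[130:384,130:390],None,fx=2.3,fy=2.3))
E
python3 - <<'E'
from look import *
slotview("pics/w4.png",[517.3,238.2],84.2,11,[517.3,238.2,4])
E
```

```text
t 6.17 [516.5 239.1  11.4] w 24.2 F [-0.1 -0.1  0.6] zang -5.75 tilt [-0.0137 -0.0078] v 0.002
shift units [ 0.25 -0.03  0.03]
```

View pics/w4.png

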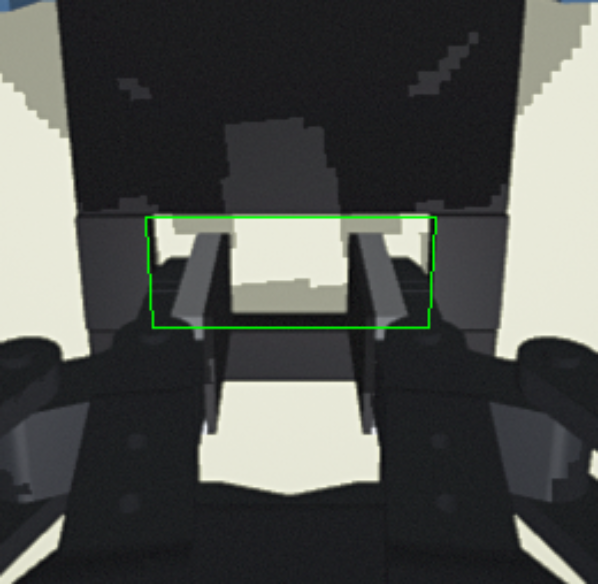

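Call:
jog_arm(xyz=[[0, 0, 0], [0, -0.02, 0.02], [0.1, 0, 0], [0.1, 0, 0], [0, 0, 0]], roll=[0, 0, 0, 0, 0], jaw=0.56)

```text
t: 6.85
ee_pos: [517.6, 238.5, 5.6]
orientation: [-2.034, 1.556, -2.135]
force: [-0.1, 0.8, 0.5]
width: 18.7
```

Run:
```python
from look import *
slotview("pics/w5.png",[517.3,238.2],84.2,11,[517.3,238.2,2])
```

```text
t 6.85 [517.6 238.5   5.6] w 18.7 F [-0.1  0.8  0.5] zang -5.75 tilt [-0.0132 -0.0066] v 0.002
shift units [ 0.12 -0.01 -0.01]
```

View pics/w5.png

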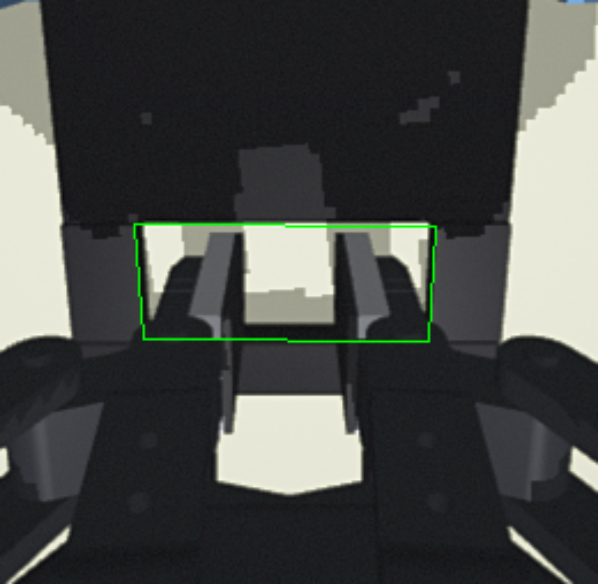

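Call:
jog_arm(xyz=[[0.1, 0, 0], [0, -0.1, 0], [0, -0.2, 0], [0, -0.2, 0], [0, -0.2, 0], [0, -0.2, 0], [0, -0.2, 0], [0, 0, 0]], roll=[0, 0, 0, 0, 0, 0, 0, 0])

```text
t: 7.9
ee_pos: [514.2, 207.8, 3.0]
orientation: [-2.355, 1.564, -2.457]
force: [-0.3, -0.0, -0.8]
width: 18.6
```

Run:
```python
from look import *
st()
cv2.imwrite("pics/w6.png",env.grab_frame("wrist")[:,:,::-1])
```

```text
t 7.90 [514.2 207.8   3. ] w 18.6 F [-0.3 -0.  -0.8] zang -5.85 tilt [-0.005  -0.0049] v 0.001
```

View pics/w6.png

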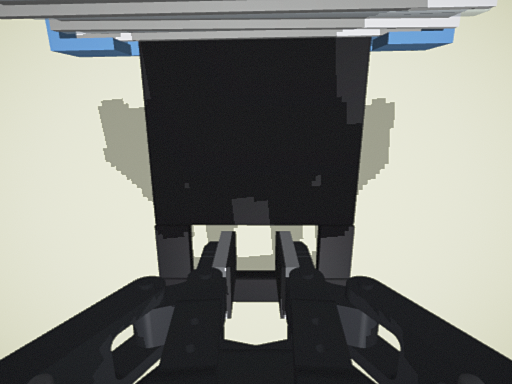

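Call:
jog_arm(xyz=[[0, -0.12, 0], [0, -0.18, 0], [0, -0.18, 0], [0, -0.18, 0], [0, -0.18, 0], [0, -0.18, 0], [0, -0.18, 0], [0, -0.18, 0], [0, -0.18, 0], [0, -0.12, 0], [0, 0, 0]], roll=[0, 0, 0, 0, 0, 0, 0, 0, 0, 0, 0])

```text
t: 9.32
ee_pos: [510.1, 164.5, 4.1]
orientation: [1.657, 1.561, 1.553]
force: [0.4, 0.3, -0.7]
width: 18.9
```

Run:
```python
from look import *
st()
cv2.imwrite("pics/w7.png",env.grab_frame("wrist")[:,:,::-1])
cv2.imwrite("pics/s7.png",cv2.resize(env.grab_frame("scene")[140:270,200:400,::-1],None,fx=4,fy=4,interpolation=cv2.INTER_CUBIC))
```

```text
t 9.32 [510.1 164.5   4.1] w 18.9 F [ 0.4  0.3 -0.7] zang -5.95 tilt [ 0.0097 -0.0008] v 0.003
```

View pics/w7.png

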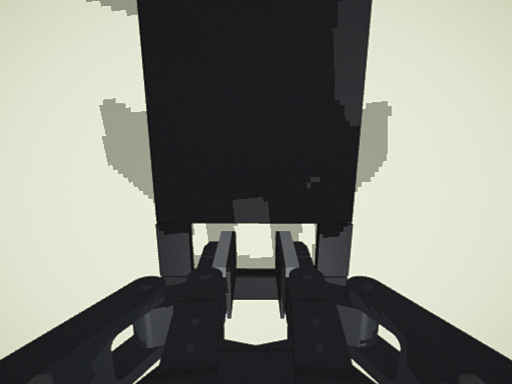

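View pics/s7.png

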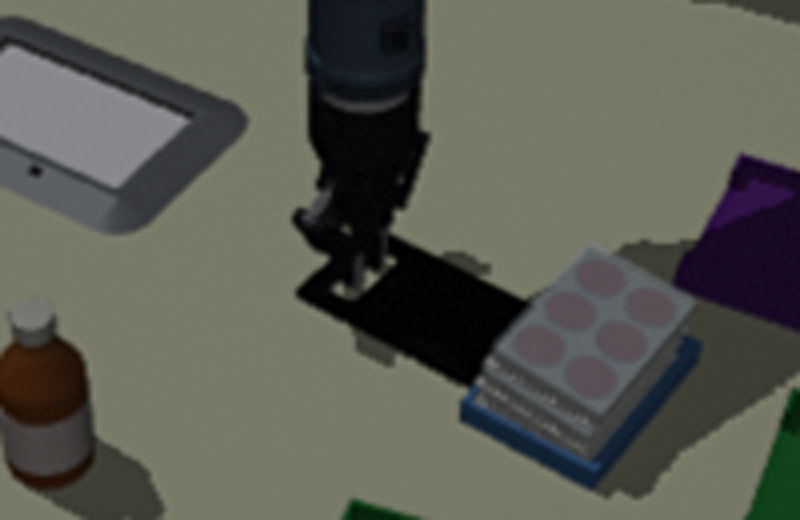

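Call:
jog_arm(xyz=[[0.02, -0.12, 0], [0, -0.15, 0], [0, -0.15, 0], [0, -0.15, 0], [0, -0.15, 0], [0, -0.15, 0], [0, -0.15, 0], [0, -0.12, 0], [0, 0, 0]], roll=[0, 0, 0, 0, 0, 0, 0, 0, 0])

```text
t: 10.55
ee_pos: [507.2, 128.1, 3.8]
orientation: [1.498, 1.561, 1.394]
force: [0.3, 1.2, 1.1]
width: 18.7
```

Run:
```python
from look import *
st()
cv2.imwrite("pics/s8.png",cv2.resize(env.grab_frame("scene")[140:270,200:400,::-1],None,fx=4,fy=4,interpolation=cv2.INTER_CUBIC))
cv2.imwrite("pics/t8.png",cv2.resize(env.grab_frame("top")[165:250,150:350,::-1],None,fx=4,fy=4,interpolation=cv2.INTER_CUBIC))
```

```text
t 10.55 [507.2 128.1   3.8] w 18.7 F [0.3 1.2 1.1] zang -5.96 tilt [0.01   0.0007] v 0.002
```

View pics/s8.png

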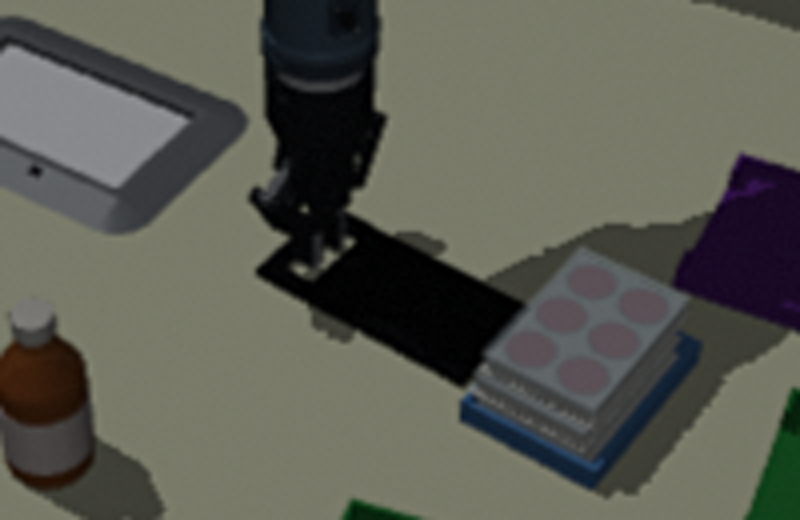

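View pics/t8.png

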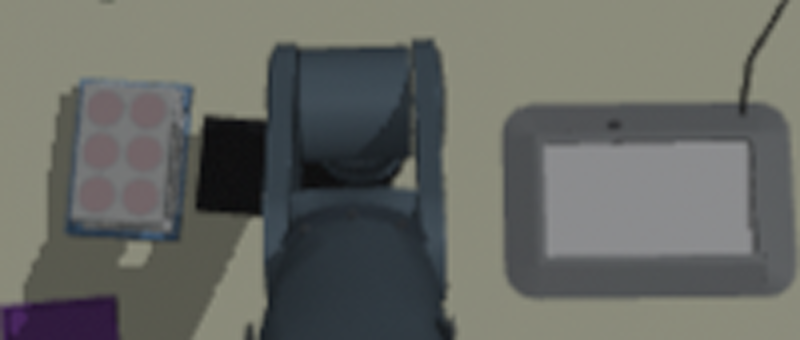

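Call:
jog_arm(xyz=[[0.02, 0, 0], [0.02, -0.1, 0], [0, -0.2, -0.05], [0, -0.2, -0.08], [0, -0.2, -0.08], [0, -0.2, -0.08], [0, -0.2, -0.08], [0, -0.2, -0.08], [0, -0.2, -0.08], [0, -0.2, -0.08], [0, -0.1, -0.05], [0, 0, 0]], roll=[0, 0, -0.12, -0.12, -0.12, -0.12, -0.12, -0.12, -0.12, -0.12, 0, 0], jaw=0.38)

```text
t: 12.15
ee_pos: [482.8, 71.9, 2.2]
orientation: [1.299, 1.56, 1.285]
force: [1.0, 2.1, 1.0]
width: 26.4
```

Run:
```python
from look import *
st()
cv2.imwrite("pics/w9.png",env.grab_frame("wrist")[:,:,::-1])
```

```text
t 12.15 [482.8  71.9   2.2] w 26.4 F [1.  2.1 1. ] zang -0.82 tilt [0.0101 0.0028] v 0.002
```

View pics/w9.png

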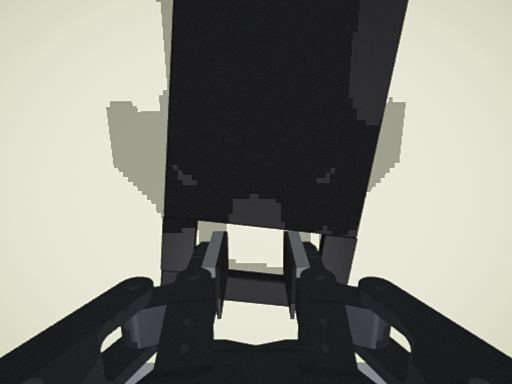

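```bash
cat > plate.py <<'E'
from look import *
def plate(fn,z=8,save=True,r0=5,r1=215):
    s,T=st();c=env.get_calibration("wrist");im=env.grab_frame("wrist")[:,:,::-1]
    if save: cv2.imwrite(fn,im)
    m=im.max(2)<75
    L=[];R=[]
    for r in range(r0,r1,5):
        u=np.where(m[r])[0]
        if len(u)<50: continue
        L.append((u.min()-.5,r));R.append((u.max()+.5,r))
    def line(px,z):
        P=ray(c,px,z)[:,:2].astype(np.float32);vx,vy,x0,y0=cv2.fitLine(P,cv2.DIST_HUBER,0,.01,.01).ravel()
        if vy<0:vx,vy=-vx,-vy
        return np.degrees(np.arctan2(vy,vx)),np.array([x0,y0])
    l=line(L,z);r=line(R,z)
    a=np.radians((l[0]+r[0])/2);X=np.array([np.cos(a),np.sin(a)]);N=np.array([X[1],-X[0]])
    w=(r[1]-l[1])@N; mid=(l[1]@N+r[1]@N)/2
    # inner slot edge (far edge, top face) : row where black ends going down at centre columns
    E=[]
    for u in range(200,320,3):
        col=m[150:270,u]; k=np.where(~col)[0]
        if len(k): E.append((u,150+k[0]-.5))
    e=np.median([P@X for P in ray(c,E,z)[:,:2]]) if E else np.nan
    print("angL %.2f angR %.2f width %.1f"%(l[0],r[0],w),"x of centreline at y=70: ",)
    sc=X*(e-13)+N*mid
    print("ang %.2f slot centre"%np.degrees(a),sc.round(1),"plate centre",(sc+63*X).round(1),"toolang",round(np.degrees(np.arctan2(T[1,2],T[0,2]))+90,2))
E
python3 - <<'E'
from plate import *
plate("pics/w10.png")
E
```

```text
t 12.20 [482.8  72.    2.2] w 26.3 F [ 0.5 -0.1  1.3] zang -0.81 tilt [0.01   0.0027] v 0.006
angL 82.34 angR 82.42 width 88.9 x of centreline at y=70: 
ang 82.38 slot centre [483.8  72.3] plate centre [492.2 134.7] toolang 89.19
```

Call:
jog_arm(xyz=[[0, -0.05, 0], [0, -0.15, 0], [0, -0.15, 0], [0, -0.15, 0], [0, -0.15, 0], [0, -0.15, 0], [0, 0, 0]], roll=[-0.2, -0.2, -0.2, -0.2, -0.2, 0, 0])

```text
t: 13.12
ee_pos: [483.6, 46.7, 1.8]
orientation: [1.283, 1.56, 1.364]
force: [1.3, 0.8, 1.4]
width: 26.4
```

Run:
```python
from plate import *
plate("pics/w11.png")
```

```text
t 13.12 [483.6  46.7   1.8] w 26.4 F [1.3 0.8 1.4] zang 4.59 tilt [0.0101 0.003 ] v 0.004
angL 88.53 angR 89.11 width 88.6 x of centreline at y=70: 
ang 88.82 slot centre [484.7  47.4] plate centre [486.  110.4] toolang 94.59
```

View pics/w11.png

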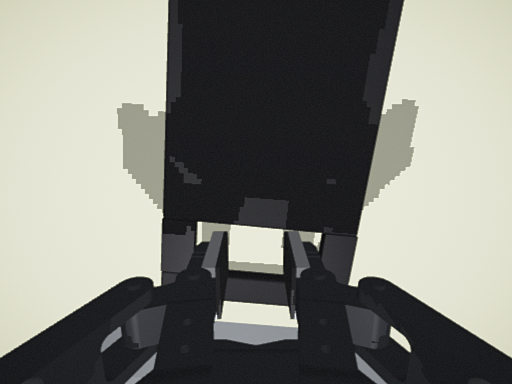

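Call:
jog_arm(xyz=[[0, 0, 0], [0, 0, 0], [0, -0.1, 0], [0, -0.15, -0.02], [0, -0.15, -0.02], [0, -0.15, -0.02], [0, -0.15, -0.02], [0, -0.15, -0.02], [0, -0.15, 0], [0, 0, 0]], roll=[0.5, 0.5, 0, 0, 0, 0, 0, 0, 0, 0])

```text
t: 14.42
ee_pos: [480.6, 20.2, 3.3]
orientation: [1.412, 1.551, 1.403]
force: [1.0, 0.2, 0.1]
width: 26.2
```

Run:
```python
from plate import *
plate("pics/w12.png")
```

```text
t 14.43 [480.6  20.2   3.3] w 26.2 F [1.  0.2 0.1] zang -0.55 tilt [0.0194 0.0031] v 0.014
angL 88.98 angR 89.86 width 89.5 x of centreline at y=70: 
ang 89.42 slot centre [482.6  21.7] plate centre [483.2  84.7] toolang 89.45
```

View pics/w12.png

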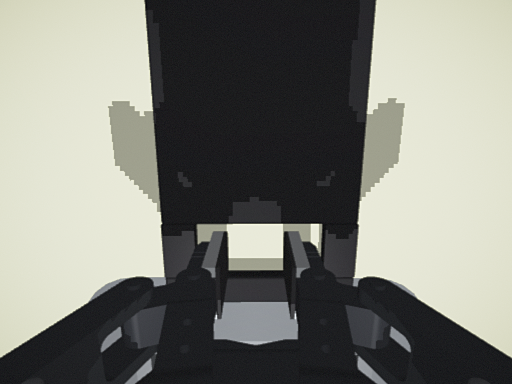

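Call:
jog_arm(xyz=[[0, -0.12, 0], [-0.02, -0.15, 0], [-0.06, -0.15, 0], [-0.06, -0.15, 0], [-0.06, -0.15, 0], [-0.05, -0.12, 0], [0, 0, 0]], roll=[0, 0, 0, 0, 0, 0, 0])

```text
t: 15.35
ee_pos: [479.6, -4.2, 10.7]
orientation: [1.497, 1.546, 1.485]
force: [-0.1, 1.0, 0.8]
width: 26.1
```

Run:
```python
from plate import *
plate("pics/w13.png")
cv2.imwrite("pics/s13.png",cv2.resize(env.grab_frame("scene")[110:260,150:350,::-1],None,fx=4,fy=4,interpolation=cv2.INTER_CUBIC))
```

```text
t 15.35 [479.6  -4.2  10.7] w 26.1 F [-0.1  1.   0.8] zang -0.65 tilt [0.0246 0.0018] v 0.003
angL 88.29 angR 90.44 width 91.8 x of centreline at y=70: 
ang 89.36 slot centre [481.8  -4.7] plate centre [482.5  58.3] toolang 89.35
```

View pics/w13.png

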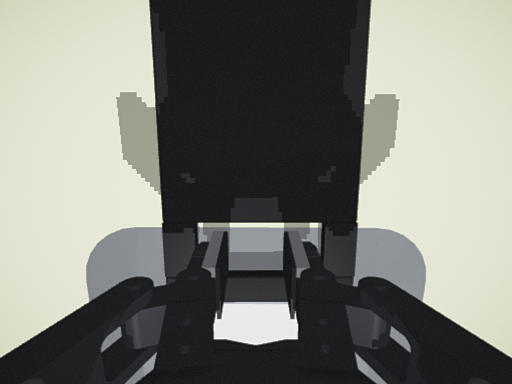

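View pics/s13.png

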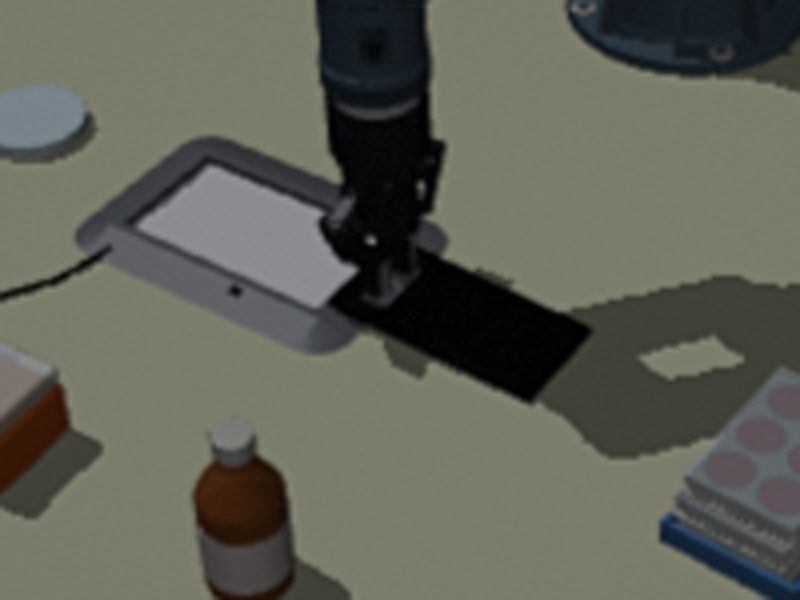

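Call:
jog_arm(xyz=[[0, -0.1, 0], [-0.01, -0.16, 0], [-0.01, -0.16, 0], [-0.01, -0.16, 0], [-0.01, -0.16, 0], [-0.01, -0.16, 0], [-0.01, -0.16, 0], [-0.01, -0.16, 0], [-0.01, -0.16, 0], [0, -0.16, 0], [0, 0, 0]], roll=[0.1, 0.1, 0, 0, 0, 0, 0, 0, 0, 0, 0])

```text
t: 16.82
ee_pos: [478.4, -52.9, 12.2]
orientation: [1.507, 1.545, 1.477]
force: [-0.7, 0.8, 2.0]
width: 26.2
```

Run:
```python
from plate import *
plate("pics/w14.png",10)
```

```text
t 16.82 [478.4 -52.9  12.2] w 26.2 F [-0.7  0.8  2. ] zang -1.71 tilt [0.0256 0.0016] v 0.001
angL 86.76 angR 89.99 width 92.1 x of centreline at y=70: 
ang 88.38 slot centre [480.7 -53.7] plate centre [482.5   9.2] toolang 88.29
```

View pics/w14.png

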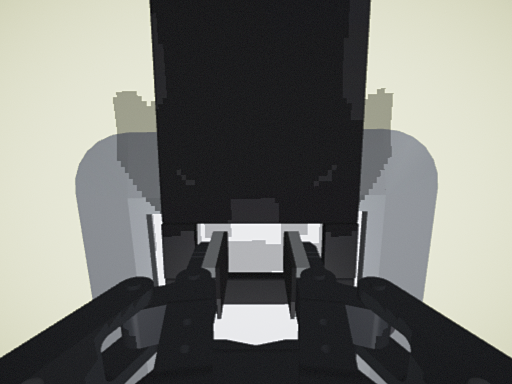

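Call:
jog_arm(xyz=[[0, -0.1, 0], [0, -0.16, -0.01], [0, -0.16, -0.01], [0, -0.16, -0.01], [0, -0.16, -0.01], [0, -0.16, -0.01], [0, -0.16, 0], [0, -0.16, 0], [0, -0.16, 0], [0, 0, 0]], roll=[0, 0, 0, 0, 0, 0, 0, 0, 0, 0])

```text
t: 18.12
ee_pos: [474.8, -97.4, 10.5]
orientation: [1.555, 1.546, 1.526]
force: [0.3, -0.1, 0.3]
width: 26.3
```

Run:
```python
from plate import *
plate("pics/w15.png",15)
cv2.imwrite("pics/s15.png",cv2.resize(env.grab_frame("scene")[110:260,150:350,::-1],None,fx=4,fy=4,interpolation=cv2.INTER_CUBIC))
```

```text
t 18.12 [474.8 -97.4  10.5] w 26.3 F [ 0.3 -0.1  0.3] zang -1.69 tilt [0.025  0.0004] v 0.002
angL 83.98 angR 95.16 width 95.5 x of centreline at y=70: 
ang 89.57 slot centre [479.  -96.8] plate centre [479.5 -33.8] toolang 88.31
```

View pics/w15.png

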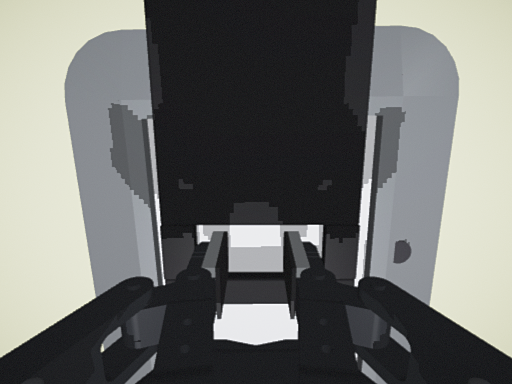

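View pics/s15.png

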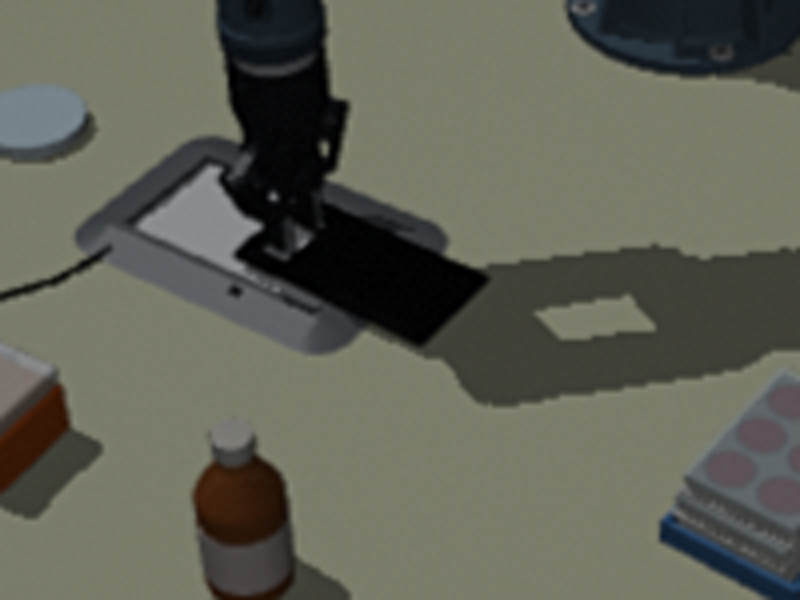

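Call:
jog_arm(xyz=[[0.08, 0, 0], [0.1, 0, 0], [0, -0.1, 0], [0, -0.16, 0], [0, -0.16, 0], [0, -0.16, 0], [0, -0.16, 0], [0, -0.16, 0], [0, -0.16, 0], [0, 0, 0]], roll=[0, 0, 0, 0, 0, 0, 0, 0, 0, 0])

```text
t: 19.48
ee_pos: [473.7, -131.0, 3.8]
orientation: [1.563, 1.546, 1.534]
force: [-0.1, -0.8, -0.5]
width: 26.5
```

Run:
```python
from plate import *
plate("pics/w16.png",10,r0=120)
```

```text
t 19.48 [ 473.7 -131.     3.8] w 26.5 F [-0.1 -0.8 -0.5] zang -1.66 tilt [0.0251 0.0002] v 0.004
angL 88.91 angR 120.14 width 106.5 x of centreline at y=70: 
ang 104.53 slot centre [ 491.4 -126.5] plate centre [475.6 -65.6] toolang 88.34
```

View pics/w16.png

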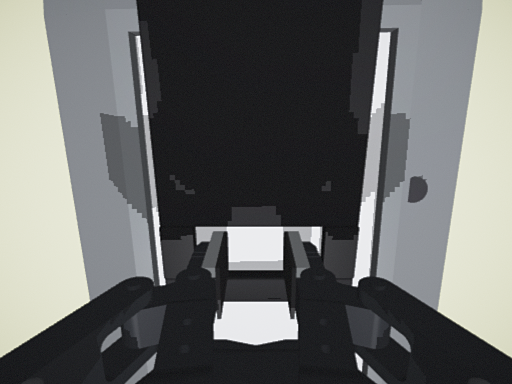

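Call:
jog_arm(xyz=[[-0.02, -0.1, 0], [-0.01, -0.16, 0], [-0.01, -0.16, 0], [-0.01, -0.16, 0], [0, -0.16, 0], [0, -0.16, 0], [0, -0.16, 0], [0, -0.16, 0], [0, -0.16, 0], [0, -0.16, 0], [0, 0, 0]], roll=[0, 0, 0, 0, 0, 0, 0, 0, 0, 0, 0])

```text
t: 20.9
ee_pos: [472.5, -179.8, 4.5]
orientation: [1.557, 1.545, 1.528]
force: [0.2, -0.3, 0.1]
width: 26.6
```

Run:
```python
from st import *
st()
cv2.imwrite("pics/w17.png",env.grab_frame("wrist")[:,:,::-1])
```

```text
t 20.90 [ 472.5 -179.8    4.5] w 26.6 F [ 0.2 -0.3  0.1] zang -1.64 tilt [0.0257 0.0004] v 0.001
```

View pics/w17.png

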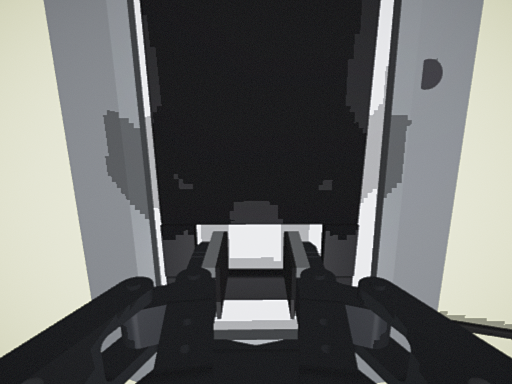

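Run:
```python
from st import *
c=env.get_calibration("wrist")
im=cv2.imread("pics/w17.png");print([(r,im[r,250].tolist()) for r in range(264,346,3)])
for uv,z in (((250,271),10),((250,300),10),((250,300),2),((250,321),2),((250,321),10),((250,338),10)): print(uv,z,ray(c,uv,z).round(1))
```

```text
[(264, [183, 180, 179]), (267, [190, 186, 185]), (270, [22, 21, 23]), (273, [21, 20, 19]), (276, [32, 29, 30]), (279, [60, 56, 56]), (282, [58, 54, 55]), (285, [59, 55, 56]), (288, [56, 53, 52]), (291, [55, 54, 52]), (294, [55, 51, 51]), (297, [52, 50, 49]), (300, [208, 203, 202]), (303, [237, 235, 234]), (306, [237, 235, 234]), (309, [237, 234, 234]), (312, [236, 234, 233]), (315, [236, 234, 233]), (318, [237, 234, 234]), (321, [189, 185, 184]), (324, [181, 178, 176]), (327, [182, 180, 179]), (330, [76, 74, 72]), (333, [70, 69, 66]), (336, [73, 69, 67]), (339, [81, 79, 77]), (342, [194, 189, 185]), (345, [29, 26, 27])]
(250, 271) 10 [[ 469.9 -189.    10. ]]
(250, 300) 10 [[ 469.3 -204.7   10. ]]
(250, 300) 2 [[ 469. -210.    2.]]
(250, 321) 2 [[ 468.6 -222.5    2. ]]
(250, 321) 10 [[ 468.9 -216.6   10. ]]
(250, 338) 10 [[ 468.6 -226.5   10. ]]
```

Call:
jog_arm(xyz=[[0, -0.1, 0], [0, -0.12, 0], [0, -0.12, 0], [0, -0.12, 0], [0, -0.1, 0], [0, 0, 0]], roll=[0, 0, 0, 0, 0, 0])

```text
t: 21.7
ee_pos: [471.9, -197.1, 3.9]
orientation: [1.568, 1.544, 1.54]
force: [0.0, 0.7, 0.5]
width: 26.6
```

Run:
```python
from st import *
st()
cv2.imwrite("pics/w18.png",env.grab_frame("wrist")[:,:,::-1])
cv2.imwrite("pics/s18.png",cv2.resize(env.grab_frame("scene")[110:260,150:350,::-1],None,fx=4,fy=4,interpolation=cv2.INTER_CUBIC))
```

```text
t 21.70 [ 471.9 -197.1    3.9] w 26.6 F [0.  0.7 0.5] zang -1.63 tilt [0.0264 0.0001] v 0.001
```

View pics/w18.png

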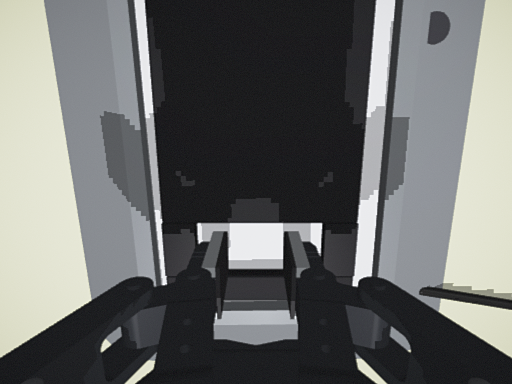

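View pics/s18.png

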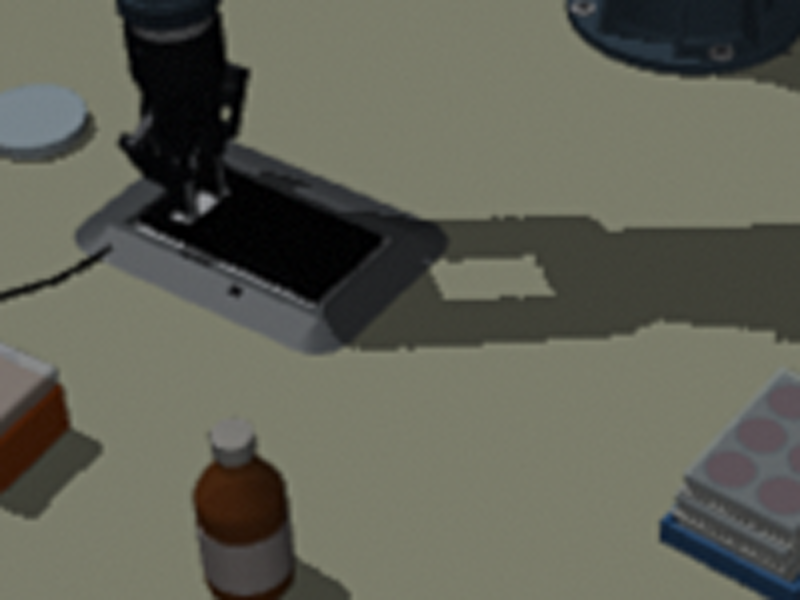

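Call:
jog_arm(xyz=[[0, 0.05, 0], [-0.1, 0.02, 0], [-0.2, 0, 0], [-0.4, 0, 0], [-0.8, 0, 0], [-1, 0, 0], [-1, 0, 0], [-1, 0.3, 0], [-1, 0.3, 0], [0, 0, 0]], roll=[0, 0, 0, 0, 0, 0, 0, 0, 0, 0])

```text
t: 23.05
ee_pos: [472.9, -181.7, 180.7]
orientation: [1.373, 1.548, 1.345]
force: [-0.5, -0.0, 0.3]
width: 26.6
```

Run:
```python
from st import *
st()
cv2.imwrite("pics/w19.png",env.grab_frame("wrist")[:,:,::-1])
cv2.imwrite("pics/s19.png",cv2.resize(env.grab_frame("scene")[110:270,150:400,::-1],None,fx=3.2,fy=3.2,interpolation=cv2.INTER_CUBIC))
```

```text
t 23.05 [ 472.9 -181.7  180.7] w 26.6 F [-0.5 -0.   0.3] zang -1.61 tilt [0.0223 0.0045] v 0.034
```

View pics/w19.png

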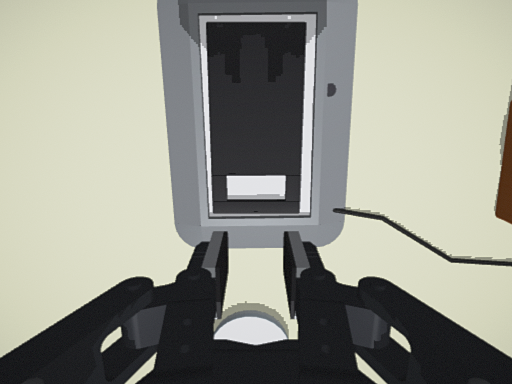

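View pics/s19.png

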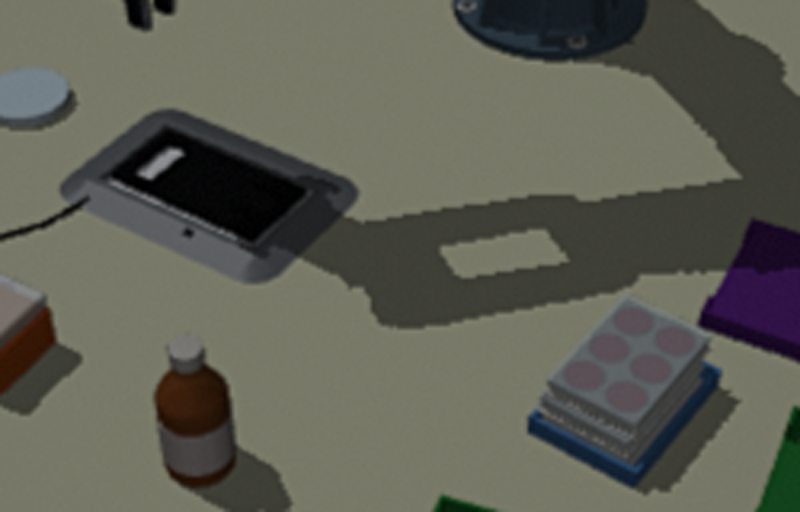

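The plate lies flat in the recess, with visible white margins on all sides (wrist view, columns 208–305, rows 22–213). Next I'll check the stack closely.

Run:
```python
from st import *
a=env.grab_frame("scene")[190:270,300:390,::-1];b=cv2.imread("pics/scene0.png")[190:270,300:390]
t=env.grab_frame("top")[170:240,155:225,::-1];t0=cv2.imread("pics/top0.png")[170:240,155:225]
f=lambda i:cv2.resize(i,(395,295) if i.shape[1]==90 else (395,300),interpolation=cv2.INTER_CUBIC)
cv2.imwrite("pics/stack.png",np.clip(np.vstack([np.hstack([f(b),f(a)]),np.hstack([f(t0),f(t)])]).astype(float)*1.6,0,255))
```

```text
[ WARN:0@1.829] global loadsave.cpp:1063 imwrite_ Unsupported depth image for selected encoder is fallbacked to CV_8U.
```

View pics/stack.png

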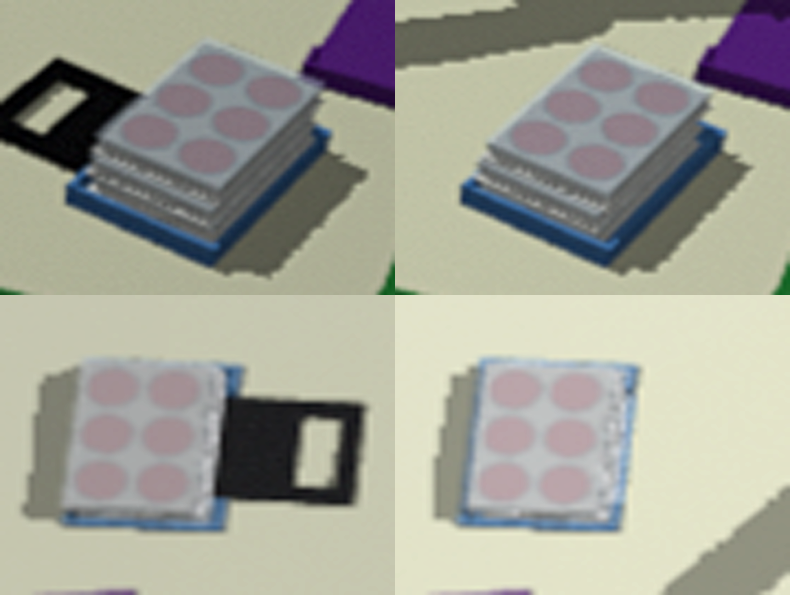

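Run:
```python
from st import *
c=env.get_calibration("wrist");im=cv2.imread("pics/w19.png");m=(im.max(2)<100).astype(np.uint8)*255
m=cv2.morphologyEx(m,cv2.MORPH_OPEN,np.ones((5,5),np.uint8))
rect(c,m,(205,18,312,216),10,"plate")
for n in ("scene",):
    a=env.grab_frame(n)[:,:,::-1].astype(int);b=cv2.imread("pics/scene0.png").astype(int)
    d=abs(a-b).max(2)
    for k,(x0,y0,x1,y1) in dict(bottle=(195,212,226,265),tip=(112,188,170,234),dish=(142,130,175,152)).items(): print(k,(d[y0:y1,x0:x1]>25).mean().round(3))
```

```text
plate [ 472.2 -130.2] [175.3  88.1] 88.31
bottle 0.0
tip 0.0
dish 0.0
```

```bash
python3 -c "
from workcell import env
print(env.finish_job())"
```

```text
the job is handed in; nothing more can be done
None
```

I drew the black plate out through the notch with the part-open fingers in its slot. I then slid it along the bench, over the bevel and crest, and into the light base's recess, and lifted the fingers straight up. The job was handed in at about 23 s of the 72 s allowed; no verdict was reported.

**Plate:** The last check put its centre at about (472, -130) mm and its yaw at 88.3°, against 88.4° for the light base. White recess floor is visible on all four sides. It measured 175 × 88 mm, slightly under its true 180 × 90 mm, because the image mask trims the edges. I judged that it lies flat from the pictures and that size, not from a direct height measurement.

**Stack:** The three well plates stand upright in the tray and have come down onto its floor. The top plate sits a little off the lower ones, as it did at the start.

**Bystanders:** The bottle, tip box and petri dish show no change from the first picture.

**Along the way:**
- **Lateral shift:** During the sideways move the plate lagged the tool by about 7° in yaw. I corrected this before the rim by over-rotating the tool and pulling straight.
- **Tool tilt:** The tool drifted to about 1.5° of tilt while dragging.
- **Forces:** The forces I read between moves stayed within a few newtons. I did not see the peaks during the moves.

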